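Rebuild the freshener tower on the closet shelf

ROBOT

A 7-joint arm with a two-finger parallel gripper is mounted at the origin on the work surface. World frame = base frame: x ahead of the robot, y to its left, z up, the work surface at z = 0. Lengths are in m, angles in degrees, forces in N, time in s.
With the tool pointing down it reaches from about 0.425 to 0.875 m from the base axis. Payload 4.7 kg.
Tool frame: the origin (TCP) lies on the centre line of the jaws, within the pads' length; the fingertips stand env.nose_length ahead of it and the grasp point (between the pads) lies 8 mm behind it (env.nose_length is the distance from the TCP to the fingertips, in m); y points along the fingers, z is the direction in which the jaws open and shut, and the axes are right-handed (so a half turn about y gives the same grasp; the last joint's range is limited). The gripper opens to 87 mm and grips with 3 to 60 N. Pads are 19 mm wide; open, the fingers measure 117 mm over their backs; the gripper's body (75 mm by 190 mm) begins 51 mm behind the grasp point.
Start: joints at [69.219, 18.392, -4.016, 83.108, 1.295, 78.541, -3.26], TCP at [0.239, -0.604, 0.234] pointing down, gripper open.
Joint ranges: [-163.93, 163.93], [-17.29, 119.83], [-79.2, 71.16], [3.27, 140.29], [-89.18, 269.18], [5.43, 117.66], [-154.24, 154.24]. Speed limits (degrees/s): [147.25, 147.25, 180, 180, 180, 180, 180].

INTERFACE

Orientations are given as [roll, pitch, yaw] about the fixed x, y, z axes, in that order (R = Rz(yaw) Ry(pitch) Rx(roll)).
In Python, from cell import env, read_camera, camera_info, job, models gives the robot as it stands.
- The arm moves only by the tool move_arm, never from a script. Its argument "moves" is a list of rows, each a list of 6 numbers: the shift along the tool's x, y, z in mm, then the turn, a rotation vector about the tool's x, y, z in degrees. In form: [[x, y, z, ax, ay, az], ...]. A call has 1 to 20 rows; each row is the pose to reach, as a shift and turn from the pose commanded when the call began, along the tool's axes at that moment; what a row does not reach only later rows make up. A row lasts 1/12 s, in which the tool goes at most 41.7 mm and 7.16 degrees, less where a joint would pass 70% of its speed; a pose out of reach is approached as far as the arm can. A call with a gripper value outside its range is refused whole. "claw" is the finger opening in mm, from 0 to 87, set as the call begins (left out, the last holds). The fingers move at their own pace and stop on an object; "newtons" is the grip in N (left out, the last holds). Time passes only in rows, so rows that repeat a pose let the fingers close. It gives the time, the measured TCP pose, the force and the opening at its end, in the units of the state.
- env.get_obs(): the state, without advancing time (a new reading comes with each control period).
- read_camera(name): name is "scene" or "top" or "wrist"; returns (picture, depth): 480x640x3 uint8, red, green, blue; 480x640 float32, m along the optical axis (not along the pixel's ray), 0 where there is no reading.
- camera_info(name): a dict with "fx", "fy", "cx", "cy" (pixels), "R" (3x3) and "t" (3): a world point X has camera coordinates R X + t. Camera axes: x right, y down, z forward; pixel columns grow to the right and rows downward; lengths in m; the calibration is good to about 2 mm. A picture is of the moment at which its call begins: read the wrist's pose just before it. camera_info takes no time and is no camera call; for the wrist camera it gives the pose at the moment of the call.
- job.sign_off(): hands the job in, once; it reports no verdict.
Trained networks look in the newest picture that a camera, given by its name, has taken for a name from the list of things; names that differ only in an ending like _2 or _b are one class to them, and where a whole thing is asked for, a point or a joint stands for the part that bears it (a point fixed in the world has none). Each returns a list of dicts, best first, with "score" (0 to 1); they miss things now and then, are a little off and sometimes report something else, mostly with a low value. They report only what shows in the picture. A call takes as long as a camera call. They do not tell look-alikes from the thing itself.
- models.spot_in(target, camera): "point" ([x, y, z] in m, in world coordinates, good to about 4 mm: the middle of the surface that is visible of it).
- models.cut_out(target, camera): "mask" (480x640 bool, what is visible of it).
The state is a dict: "time_s": time; "qpos": joint angles; "joint_velocities": joint speeds; "effort": joint torques, N m; "tool_pos": TCP position; "tool_rot": TCP orientation; "force": force on the tool from outside, world axes, zero at the start; "wrist_torque": the same for the moment, N m; "grip_width": finger opening in m.
Only numpy, scipy, OpenCV 4.12 (cv2) and the standard library are available. Lean on these libraries where they do the work, as an engineer would, in place of code of your own. Each camera call takes 0.05 s, during which the arm holds its last target.

TASK

Rebuild the closet freshener tower on the stand whose post has the brass collar at its foot: thread every freshener ring that is out down over the post, fully home, largest first: walnut, then terracotta, then pale cedar, then white ceramic (the cedar or the white one may be missing), so that they lie flat on each other on the collar. The rings start partly piled up, the blue trinket dish on one of them: put the dish right way up on the round cork pad, wholly on it, and leave the collars, the stand with the black collar and everything else on the shelf where they are.

Things in the scene. Friction and masses are not known exactly. Their poses are not given: they have to be found in the camera images.
- stand_1: One freshener stand, fixed: a flat square grey base 90 x 90 mm and 8 mm thick with an upright aluminium post in its middle, 21 mm in diameter, its tip 80 mm above the shelf; the post's last 10 mm taper to 10 mm diameter. Origin at the centre of the base's underside. The two stands are alike but for the loose collar lying round the foot of the post
- stand_2: Other freshener stand, fixed: a flat square grey base 90 x 90 mm and 8 mm thick with an upright aluminium post in its middle, 21 mm in diameter, its tip 80 mm above the shelf; the post's last 10 mm taper to 10 mm diameter. Origin at the centre of the base's underside. The two stands are alike but for the loose collar lying round the foot of the post
- brass_collar: brass collar, 60 mm outer diameter, 10 mm high, bore 26 mm, lying on the base of one of the two stands round its post; marks the stand to use. Origin at its centre, 5 mm above its underside; z up
- black_collar: black plastic collar of the same size on the base of the other stand, which is to be left alone. Origin at its centre, 5 mm above its underside
- walnut_ring: dark walnut ring, 68 mm outer diameter, 16 mm high, bore 26 mm, the same either way up; origin at its centre (8 mm above its underside), z along its bore. Lies on the shelf at the start; something may lie on top of it
- terracotta_ring: orange-brown terracotta ring, 62 mm outer diameter, 16 mm high, bore 26 mm, the same either way up; origin at its centre (8 mm above its underside), z along its bore. Lies on the shelf at the start; something may lie on top of it
- cedar_ring: pale cedar ring, 56 mm outer diameter, 16 mm high, bore 26 mm, the same either way up; origin at its centre (8 mm above its underside), z along its bore. Lies alone on the shelf; may be absent
- white_ring: white ceramic ring, 50 mm outer diameter, 16 mm high, bore 26 mm, the same either way up; origin at its centre (8 mm above its underside), z along its bore. At the start it lies on top of the walnut or the terracotta ring; may be absent; it can be put down on a free part of the shelf meanwhile
- dish: blue round ceramic trinket dish, straight-sided, 64 mm outer diameter, 24 mm high, open at the top, walls 4 mm; at the start it stands right way up on the walnut or the terracotta ring. Origin at the centre of its underside, z up out of its mouth
- cork_pad: round cork pad fixed flat on the shelf, 120 mm in diameter, 6 mm thick; origin at the centre of its underside
- cedar_ball_center (a point): centre of the cedar ball, 48 mm in diameter, which lies in the 30 mm high front tier of the three-tier clear acrylic jewelry tray at the back of the shelf (fixed; its tiers rise away from the robot to 110 mm). Leave both
- watch_box: matte black watch box with swing lid, fixed, 130 x 170 mm, 78 mm high, a knob on the lid to 115 mm; origin at the centre of its underside. Leave it shut
- watch_lid (a joint): lid of the watch box: 0 shut, grows (rad) as it opens; leave it shut
- hair_clip: silver metal hair clip, 80 mm long (its x), 18 mm wide, 13 mm high; origin at its underside. Leave it
- scent_bottle: amber glass scent bottle, 44 mm in diameter, 100 mm high, standing; origin at its underside. Leave it
- cream_jar: white cream jar with metal lid, 60 mm in diameter, 45 mm high; origin at its underside. Leave it
- lint_brush: clothes brush, 170 mm long (its x), lying; origin at its underside. Leave it
- glasses_case: blue glasses case, 160 x 62 mm, 40 mm high; origin at the centre of its underside. Leave it
There are look-alikes about, which are no part of the job. Of the things shaped like the cedar_ring, the wooden one is meant.

How it is judged:
By the outcome, as a careful person would: the job done as asked, in the order asked, and still so for the second after the job is handed in, with the robot touching nothing.
Of cedar_ring, white_ring only 1 to 2 are there at a start; the rules pass over those that are not, and their reading is None.
At some moment in a run one of cedar_ring may be knocked a few centimetres aside while the robot is not near it.
Once in a run the grip may slacken for a moment while it holds something.
It also fails if it takes over 210 s, if anything falls off the work surface, if the arm or the gripper's body presses on something with over 40 N, if the wrist force passes 120 N, or if a joint passes its speed limit or range.

## Working session

There is one attempt and no reset: what is moved stays moved. The work goes in short steps, Python scripts to look and compute and a tool call to move; the robot and the scene stay as the last step left them, time stands still between calls to the robot, and variables do not carry over. Pictures are saved under pics/ and viewed, and the job is handed in when it is done.

Besides the shell and the picture viewer there is one more tool, called after "Call:" as name(argument=value, ...), one argument or row to a line, values as JSON. move_arm: Moves the arm, as the interface text tells. Its arguments: {"type":"object","properties":{"moves":{"type":"array","items":{"type":"array","items":{"type":"number"}}},"claw":{"type":"number"},"newtons":{"type":"number"}},"required":["moves"]}

```bash
ls; mkdir -p pics
python3 - <<'E'
from cell import env, read_camera, camera_info, job, models
import cv2,numpy as np
print(env.get_obs(), env.nose_length)
for n in ["scene","top","wrist"]:
    p,d=read_camera(n); cv2.imwrite(f"pics/{n}0.png",p[:,:,::-1]); np.save(f"pics/{n}0.npy",d); 
    c=camera_info(n);print(n,c)
E
```

```text
pics
{'time_s': 0.0, 'qpos': array([69.21789855, 18.43952603, -4.0167255 , 83.17518469,  1.29574088,
       78.53803974, -3.25915052]), 'joint_velocities': array([-0.02627478, -0.05381468, -0.00901182,  0.0255112 , -0.0129085 ,
       -0.07978499, -0.01089204]), 'effort': array([-1.95678736e-04, -4.91286349e+01, -4.03940147e-01, -3.12532282e+01,
       -6.39695465e-02,  4.37951228e-02,  1.73227936e-04]), 'tool_pos': array([ 0.23894639, -0.60392906,  0.23245387]), 'tool_rot': array([-9.01074643e+01, -5.96068097e-03, -1.58406007e+02]), 'force': array([-0.22685666,  0.52585477,  0.08897047]), 'wrist_torque': array([ 0.00157999, -0.03901834, -0.01316197]), 'grip_width': 0.08690294989338103} 0.011
scene {'fx': 594.9333168929243, 'fy': 594.9333168929243, 'cx': 328.6458261444552, 'cy': 235.1034934602982, 'R': array([[-0.49053846,  0.87122329,  0.01849307],
       [ 0.4908085 ,  0.29375869, -0.8202517 ],
       [-0.72005489, -0.39328845, -0.57170373]]), 't': array([ 0.26177765, -0.22580961,  1.76951356])}
top {'fx': 449.62920957676994, 'fy': 449.62920957676994, 'cx': 323.21950531812683, 'cy': 233.18222911052965, 'R': array([[ 0.0267115 , -0.99949532,  0.01719297],
       [-0.99389969, -0.02839513, -0.10656977],
       [ 0.10700418, -0.01424145, -0.99415657]]), 't': array([-3.88968743e-05,  5.63288342e-01,  1.04781567e+00])}
wrist {'fx': 430.7229729241433, 'fy': 430.7229729241433, 'cx': 327.01554982922727, 'cy': 241.76273869305118, 'R': array([[ 3.68674104e-01, -9.29558702e-01, -1.60344674e-04],
       [-8.90130844e-01, -3.53086238e-01,  2.88092327e-01],
       [-2.67855345e-01, -1.06069453e-01, -9.57602624e-01]]), 't': array([-0.65052597, -0.03473895,  0.3900994 ])}
```

View pics/scene0.png

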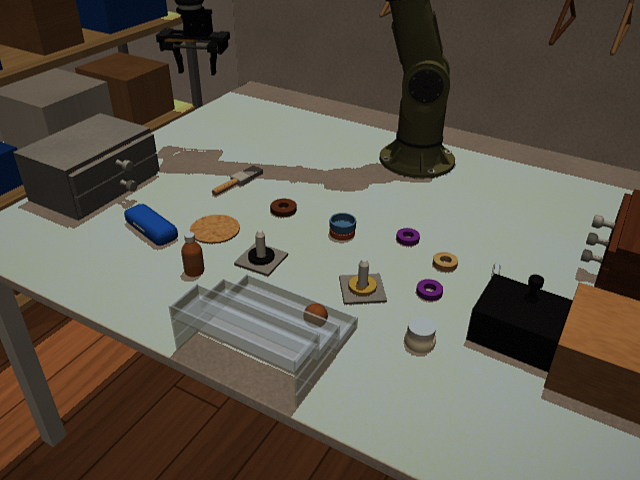

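View pics/top0.png

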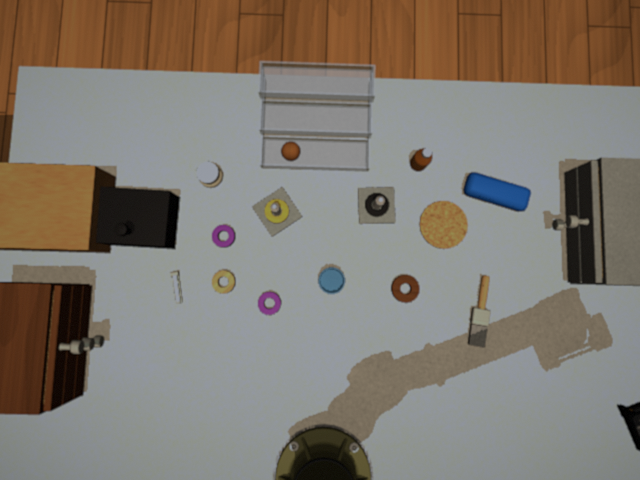

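```bash
cat > h.py <<'E'
from cell import env, read_camera, camera_info, job, models
import cv2,numpy as np
def world(n,d,c=None):
    c=c or camera_info(n)
    v,u=np.mgrid[0:480,0:640]
    X=np.stack([(u-c['cx'])/c['fx']*d,(v-c['cy'])/c['fy']*d,d],-1)
    return (X-c['t'])@c['R']
def proj(n,P,c=None):
    c=c or camera_info(n)
    q=c['R']@np.array(P)+c['t']; return c['fx']*q[0]/q[2]+c['cx'],c['fy']*q[1]/q[2]+c['cy']
E
python3 - <<'E'
from h import *
a=cv2.imread('pics/scene0.png')[180:320,200:480]; cv2.imwrite('pics/c1.png',cv2.resize(a,None,fx=2.8,fy=2.8,interpolation=2))
a=cv2.imread('pics/top0.png')[140:320,190:480]; cv2.imwrite('pics/c2.png',cv2.resize(a,None,fx=2.7,fy=2.7,interpolation=2))
for cam in ['top','scene']:
    read_camera(cam)
    for t in ["walnut_ring","terracotta_ring","cedar_ring","white_ring","dish","cork_pad","brass_collar","black_collar"]:
        for r in models.spot_in(t,cam)[:3]: print(cam,t,np.round(r['point'],3),round(r['score'],2))
E
```

```text
top walnut_ring [ 0.437 -0.186  0.013] 0.86
top terracotta_ring [0.585 0.441 0.08 ] 0.31
top cedar_ring [0.393 0.14  0.014] 0.81
top cedar_ring [0.551 0.255 0.014] 0.72
top cedar_ring [0.442 0.253 0.015] 0.65
top dish [ 0.453 -0.01   0.023] 0.95
top cork_pad [ 0.596 -0.283  0.002] 0.75
top brass_collar [0.615 0.129 0.017] 0.78
top black_collar [ 0.633 -0.112  0.02 ] 0.79
scene walnut_ring [ 0.443 -0.189  0.014] 0.58
scene walnut_ring [0.632 0.457 0.079] 0.56
scene walnut_ring [0.629 0.138 0.008] 0.5
scene terracotta_ring [ 0.388 -0.363  0.018] 0.34
scene cedar_ring [0.564 0.259 0.018] 0.9
scene cedar_ring [0.408 0.138 0.013] 0.88
scene cedar_ring [0.452 0.253 0.012] 0.59
scene dish [ 0.451 -0.007  0.025] 0.87
scene cork_pad [0.596 0.456 0.08 ] 0.75
scene cork_pad [ 0.596 -0.277  0.007] 0.66
scene brass_collar [0.629 0.135 0.016] 0.88
scene black_collar [ 0.653 -0.105  0.015] 0.78
```

View pics/c1.png

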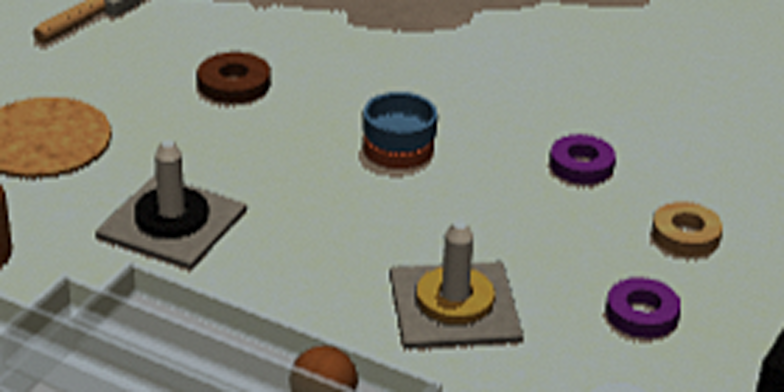

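View pics/c2.png

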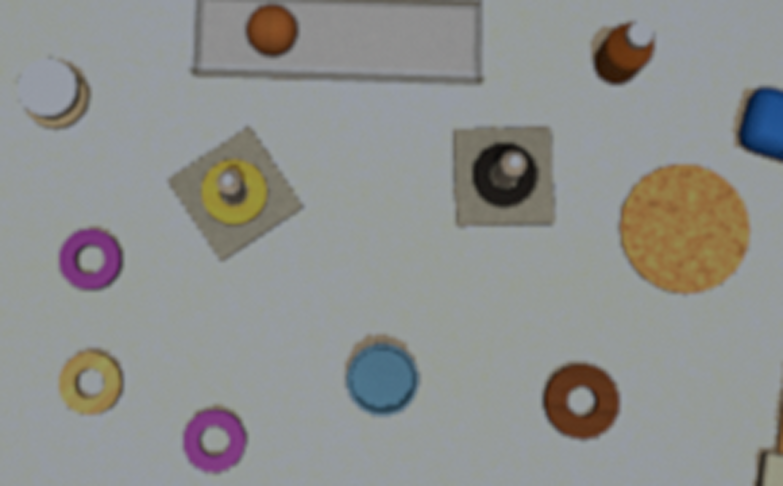

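```bash
cat >> h.py <<'E'
def blob(n,p,d,xy,z,r=0.05,zt=0.004,hsvlo=None,hsvhi=None,c=None):
    """points near xy with height z+-zt (+colour): min enclosing circle"""
    W=world(n,d,c); m=(np.hypot(W[...,0]-xy[0],W[...,1]-xy[1])<r)&(abs(W[...,2]-z)<zt)&(d>0)
    if hsvlo is not None:
        h=cv2.cvtColor(p,cv2.COLOR_RGB2HSV); m&=cv2.inRange(h,np.array(hsvlo),np.array(hsvhi))>0
    P=W[m]
    if len(P)<8: return None
    (x,y),R=cv2.minEnclosingCircle(P[:,:2].astype(np.float32))
    return np.round([x,y,R*2,np.median(P[:,2]),len(P)],4)
def hsv(n,p,P,c=None):
    u,v=proj(n,P,c); return cv2.cvtColor(p,cv2.COLOR_RGB2HSV)[int(v),int(u)]
E
python3 - <<'E'
from h import *
for n in ['top','scene']:
    p,d=read_camera(n)
    for nm,xy,z in [('walnut',(.437,-.186),.016),('dishrim',(.452,-.01),.040),('cedar',(.445,.253),.016),('brass',(.617,.133),.018),('tip',(.617,.133),.079),('black',(.638,-.11),.018),('cork',(.596,-.283),.006),('floor',(.452,-.01),.02),('pA',(.56,.257),.016),('pB',(.4,.14),.016)]:
        print(n,nm,blob(n,p,d,xy,z,r=0.075 if nm=='cork' else .05,zt=.005 if nm!='cork' else .003))
c=camera_info('wrist'); print(-c['R'].T@c['t'])
E
```

```text
top walnut [ 4.365e-01 -1.864e-01  6.830e-02  1.570e-02  5.290e+02]
top dishrim [ 4.507e-01 -6.800e-03  6.340e-02  3.970e-02  1.220e+02]
top cedar [4.411e-01 2.518e-01 5.580e-02 1.600e-02 3.400e+02]
top brass [6.187e-01 1.330e-01 6.680e-02 1.810e-02 3.560e+02]
top tip [6.155e-01 1.301e-01 1.850e-02 7.780e-02 3.600e+01]
top black [ 6.303e-01 -1.165e-01  7.690e-02  1.770e-02  3.460e+02]
top cork [ 5.950e-01 -2.840e-01  1.478e-01  5.700e-03  1.564e+03]
top floor [ 4.507e-01 -6.900e-03  5.590e-02  2.070e-02  4.190e+02]
top pA [5.515e-01 2.574e-01 5.630e-02 1.580e-02 3.230e+02]
top pB [3.935e-01 1.399e-01 5.570e-02 1.580e-02 3.320e+02]
scene walnut [ 4.414e-01 -1.872e-01  7.220e-02  1.370e-02  2.640e+02]
scene dishrim [ 4.543e-01 -5.400e-03  7.010e-02  3.790e-02  1.140e+02]
scene cedar [4.472e-01 2.488e-01 6.250e-02 1.390e-02 2.500e+02]
scene brass [6.209e-01 1.307e-01 6.200e-02 1.620e-02 3.250e+02]
scene tip [6.214e-01 1.280e-01 1.670e-02 7.740e-02 2.500e+01]
scene black [ 6.439e-01 -1.128e-01  6.340e-02  1.620e-02  2.560e+02]
scene cork [ 5.971e-01 -2.854e-01  1.383e-01  4.500e-03  7.190e+02]
scene floor [ 4.551e-01 -7.100e-03  6.890e-02  2.020e-02  2.150e+02]
scene pA [5.552e-01 2.570e-01 5.940e-02 1.430e-02 2.940e+02]
scene pB [3.984e-01 1.412e-01 6.140e-02 1.390e-02 2.050e+02]
[ 0.31348159 -0.5757591   0.38434122]
```

```bash
cat >> h.py <<'E'
def goto(x,y,z,yaw):
    o=env.get_obs(); r=np.radians(o['tool_rot'][2]); p=o['tool_pos']
    d=np.array([x,y,z])-p
    dy=(yaw-o['tool_rot'][2]+180)%360-180
    mv=[d[0]*np.cos(r)+d[1]*np.sin(r), -d[2], -d[0]*np.sin(r)+d[1]*np.cos(r)]
    print('from',np.round(p,4),np.round(o['tool_rot'],2),'t',round(o['time_s'],2),'f',np.round(o['force'],1),'w',round(o['grip_width'],4))
    print('row',np.round(np.array(mv)*1000,1),'ay',round(-dy,2),'rows>=',int(max(np.linalg.norm(d)*1000/41,abs(dy)/7.1))+2)
E
python3 -c "
from h import *
goto(.452,-.007,.18,-90)"
```

```text
from [ 0.2392 -0.6044  0.2336] [ -90.     -0.   -158.41] t 1.15 f [-0.7 -0.  -0.3] w 0.0868
row [-417.7   53.6 -477.2] ay -68.41 rows>= 17
```

Call:
move_arm(
  moves=[
    [-418,54,-477,0,-68.4,0],
    [-418,54,-477,0,-68.4,0],
    [-418,54,-477,0,-68.4,0],
    [-418,54,-477,0,-68.4,0],
    [-418,54,-477,0,-68.4,0],
    [-418,54,-477,0,-68.4,0],
    [-418,54,-477,0,-68.4,0],
    [-418,54,-477,0,-68.4,0],
    [-418,54,-477,0,-68.4,0],
    [-418,54,-477,0,-68.4,0],
    [-418,54,-477,0,-68.4,0],
    [-418,54,-477,0,-68.4,0],
    [-418,54,-477,0,-68.4,0],
    [-418,54,-477,0,-68.4,0],
    [-418,54,-477,0,-68.4,0],
    [-418,54,-477,0,-68.4,0],
    [-418,54,-477,0,-68.4,0],
    [-418,54,-477,0,-68.4,0],
    [-418,54,-477,0,-68.4,0],
    [-418,54,-477,0,-68.4,0],
  ],
  claw=87,
  newtons=25,
)

```text
time_s: 2.82
tool_pos: [0.452, -0.0089, 0.1795]
tool_rot: [-90.0, -0.0, -90.2]
force: [0.3, -0.5, 0.0]
grip_width: 0.087
```

```bash
cat >> h.py <<'E'
def wshot(name):
    c=camera_info('wrist'); p,d=read_camera('wrist'); cv2.imwrite(f'pics/{name}.png',p[:,:,::-1]); return p,d,c
E
python3 -c "
from h import *
goto(.452,-.007,.18,-90)
p,d,c=wshot('w1')
print(blob('wrist',p,d,(.452,-.007),.04,zt=.004,c=c))
print(blob('wrist',p,d,(.452,-.007),.0205,zt=.003,c=c,r=.035))"
```

```text
from [ 0.452  -0.0089  0.1795] [-9.001e+01 -4.000e-02 -9.018e+01] t 2.82 f [ 0.3 -0.5  0. ] w 0.087
row [-1.9 -0.5 -0. ] ay -0.18 rows>= 2
[ 4.538e-01 -8.100e-03  6.430e-02  3.940e-02  1.598e+03]
[ 4.539e-01 -6.000e-03  6.110e-02  2.070e-02  4.183e+03]
```

View pics/w1.png

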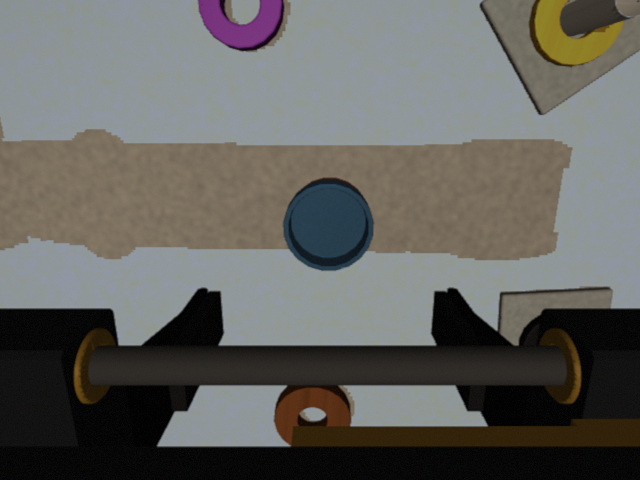

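Call:
move_arm(
  moves=[
    [-1,100,1.5,0,0,0],
    [-1,100,1.5,0,0,0],
    [-1,100,1.5,0,0,0],
    [-1,130,1.5,0,0,0],
    [-1,148,1.5,0,0,0],
    [-1,148,1.5,0,0,0],
    [-1,148,1.5,0,0,0],
    [-1,148,1.5,0,0,0],
  ],
)

```text
time_s: 3.53
tool_pos: [0.4547, -0.0067, 0.0327]
tool_rot: [-89.9, -0.0, -90.1]
force: [-0.6, -0.2, 0.1]
grip_width: 0.0867
```

Call:
move_arm(
  moves=[
    [0,0,0,0,0,0],
    [0,0,0,0,0,0],
    [0,0,0,0,0,0],
    [0,0,0,0,0,0],
    [0,0,0,0,0,0],
    [0,0,0,0,0,0],
    [0,0,0,0,0,0],
    [0,0,0,0,0,0],
  ],
  claw=50,
  newtons=25,
)

```text
time_s: 4.2
tool_pos: [0.454, -0.0063, 0.032]
tool_rot: [-90.0, -0.0, -90.0]
force: [-2.0, -0.1, 5.4]
grip_width: 0.0632
```

Call:
move_arm(
  moves=[
    [0,-10,0,0,0,0],
    [0,-20,0,0,0,0],
    [0,-40,0,0,0,0],
    [0,-80,0,0,0,0],
    [0,-100,0,0,0,0],
    [0,-100,0,0,0,0],
    [0,-100,0,0,0,0],
  ],
)

```text
time_s: 4.78
tool_pos: [0.4548, -0.0062, 0.1331]
tool_rot: [-89.8, -0.1, -90.0]
force: [-1.0, 0.0, -1.7]
grip_width: 0.0633
```

```bash
python3 -c "
from h import *
goto(.595,-.284,.13,-110)
p,d=read_camera('top');cv2.imwrite('pics/t2.png',p[140:380,160:560,::-1])
wshot('w2')"
```

```text
from [ 0.4548 -0.0062  0.1331] [-8.980e+01 -9.000e-02 -9.002e+01] t 4.78 f [-1.   0.  -1.7] w 0.0633
row [277.7   3.1 140.2] ay 19.98 rows>= 9
```

View pics/w2.png

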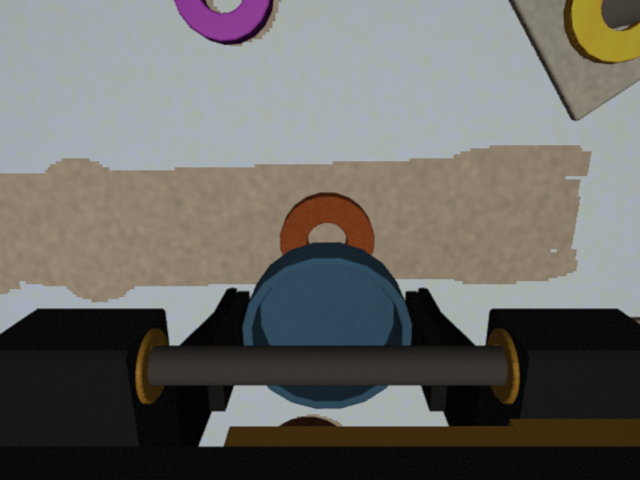

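Call:
move_arm(
  moves=[
    [278,0,140,0,20,0],
    [278,0,140,0,20,0],
    [278,0,140,0,20,0],
    [278,0,140,0,20,0],
    [278,0,140,0,20,0],
    [278,0,140,0,20,0],
    [278,0,140,0,20,0],
    [278,0,140,0,20,0],
    [278,0,140,0,20,0],
    [278,0,140,0,20,0],
    [278,70,140,0,20,0],
    [278,70,140,0,20,0],
    [278,90,140,0,20,0],
    [278,90,140,0,20,0],
    [278,90,140,0,20,0],
  ],
)

```text
time_s: 6.13
tool_pos: [0.5924, -0.2817, 0.04]
tool_rot: [-90.2, 0.1, -109.9]
force: [0.4, 0.4, -1.5]
grip_width: 0.0634
```

```bash
python3 -c "
from h import *
goto(.595,-.284,.0225,-110)
wshot('w3')
p,d=read_camera('scene');cv2.imwrite('pics/s3.png',p[150:320,100:480,::-1])"
```

```text
from [ 0.5924 -0.2817  0.04  ] [-9.0240e+01  7.0000e-02 -1.0988e+02] t 6.13 f [ 0.4  0.4 -1.5] w 0.0634
row [ 1.3 17.5  3.2] ay 0.12 rows>= 2
```

View pics/w3.png

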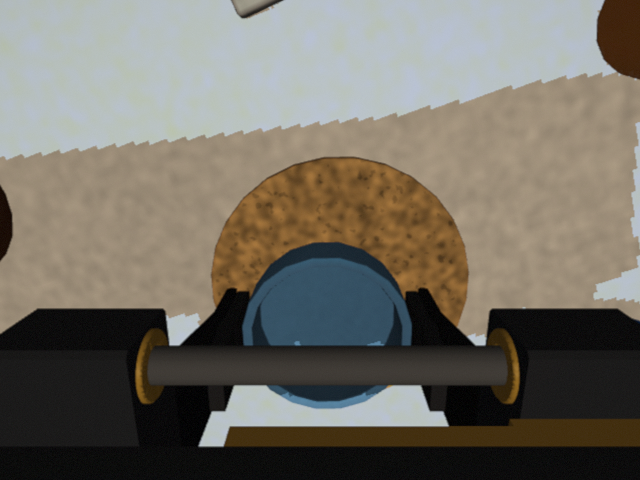

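Call:
move_arm(
  moves=[
    [1,5,4,0,0,0],
    [1,10,4,0,0,0],
    [1,14,4,0,0,0],
    [1,16,4,0,0,0],
    [1,17,4,0,0,0],
    [1,17,4,0,0,0],
    [1,17,4,0,0,0],
  ],
)

```text
time_s: 6.82
tool_pos: [0.5972, -0.2864, 0.0246]
tool_rot: [-90.0, -0.0, -110.0]
force: [0.1, -0.4, -1.7]
grip_width: 0.0634
```

Call:
move_arm(
  moves=[
    [0,0,0,0,0,0],
    [0,0,0,0,0,0],
    [0,0,0,0,0,0],
    [0,0,0,0,0,0],
    [0,0,0,0,0,0],
    [0,0,0,0,0,0],
  ],
  claw=87,
)

```text
time_s: 7.32
tool_pos: [0.5973, -0.2865, 0.0247]
tool_rot: [-90.0, -0.0, -110.0]
force: [0.2, 0.0, -0.1]
grip_width: 0.086
```

Call:
move_arm(
  moves=[
    [0,-10,0,0,0,0],
    [0,-30,0,0,0,0],
    [0,-70,0,0,0,0],
    [0,-110,0,0,0,0],
    [0,-150,0,0,0,0],
    [0,-150,0,0,0,0],
  ],
)

```text
time_s: 7.82
tool_pos: [0.602, -0.2876, 0.1855]
tool_rot: [-89.1, -0.1, -110.0]
force: [1.8, -0.0, 0.7]
grip_width: 0.0871
```

```bash
python3 -c "
from h import *
goto(.438,-.186,.15,-110)
p,d,c=wshot('w4')
print(blob('wrist',p,d,(.595,-.284),.03,zt=.003,c=c), blob('wrist',p,d,(.595,-.284),.006,zt=.003,r=.064,c=c))
p,d=read_camera('top');print(blob('top',p,d,(.595,-.284),.03))
for nm,xy,z in [('walnut',(.437,-.186),.016),('terra',(.452,-.01),.016),('cedar',(.445,.253),.016)]: print(nm,blob('top',p,d,xy,z))
"
```

```text
from [ 0.602  -0.2876  0.1855] [-8.9100e+01 -9.0000e-02 -1.1001e+02] t 7.82 f [ 1.8 -0.   0.7] w 0.0871
row [ -39.4   35.5 -188.9] ay -0.01 rows>= 6
[ 5.980e-01 -2.881e-01  6.420e-02  2.940e-02  1.382e+03] [ 5.994e-01 -2.832e-01  1.201e-01  5.600e-03  1.183e+04]
[ 5.957e-01 -2.854e-01  6.460e-02  2.970e-02  9.800e+01]
walnut [ 4.362e-01 -1.865e-01  6.800e-02  1.580e-02  5.040e+02]
terra [ 4.515e-01 -7.300e-03  6.170e-02  1.600e-02  4.040e+02]
cedar [4.410e-01 2.516e-01 5.580e-02 1.610e-02 3.110e+02]
```

View pics/w4.png

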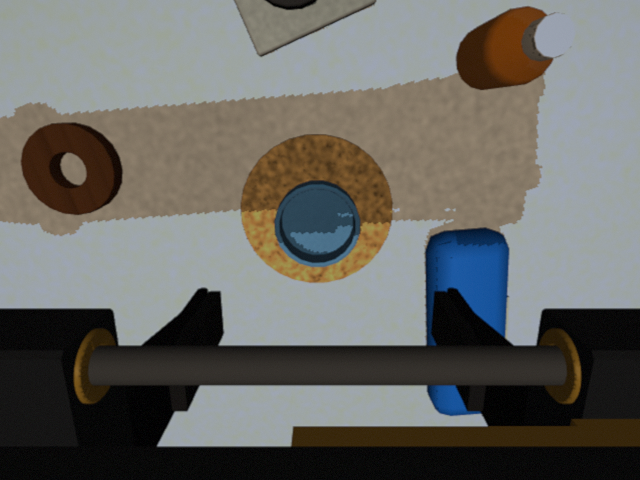

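Call:
move_arm(
  moves=[
    [-39,20,-189,0,0,0],
    [-39,20,-189,0,0,0],
    [-39,20,-189,0,0,0],
    [-39,20,-189,0,0,0],
    [-39,20,-189,0,0,0],
    [-39,20,-189,0,0,0],
    [-39,20,-189,0,0,0],
    [-39,20,-189,0,0,0],
  ],
)

```text
time_s: 8.58
tool_pos: [0.4332, -0.1856, 0.1544]
tool_rot: [-90.0, -0.0, -110.0]
force: [-0.4, -0.1, -0.4]
grip_width: 0.0869
```

```bash
python3 -c "
from h import *
p,d,c=wshot('w5')
b=blob('wrist',p,d,(.438,-.186),.016,zt=.003,c=c,r=.045);print(b)
goto(b[0],b[1],.015,-110)
"
```

```text
[ 4.396e-01 -1.880e-01  6.800e-02  1.550e-02  5.993e+03]
from [ 0.4337 -0.1857  0.1546] [-8.9960e+01  2.0000e-02 -1.1003e+02] t 8.63 f [0.7 0.3 0.3] w 0.0869
row [1.000e-01 1.396e+02 6.300e+00] ay -0.03 rows>= 5
```

View pics/w5.png

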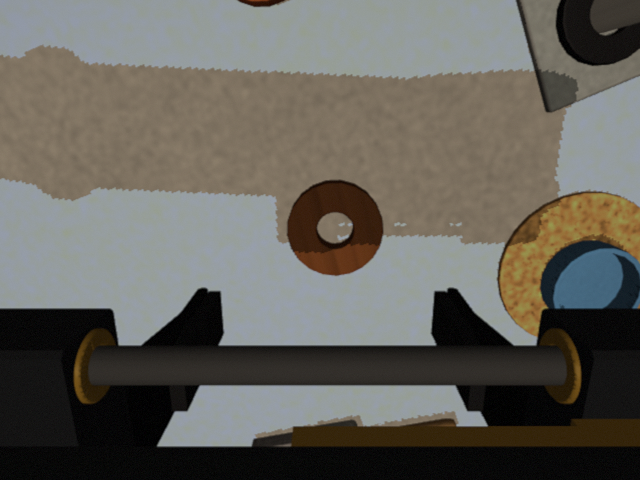

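Call:
move_arm(
  moves=[
    [0,0,6,0,0,0],
    [0,40,6,0,0,0],
    [0,80,6,0,0,0],
    [0,120,6,0,0,0],
    [0,132,6,0,0,0],
    [0,139,6,0,0,0],
    [0,139,6,0,0,0],
    [0,139,6,0,0,0],
  ],
)

```text
time_s: 9.3
tool_pos: [0.4403, -0.1877, 0.0169]
tool_rot: [-89.9, 0.0, -110.0]
force: [0.8, -0.3, 0.7]
grip_width: 0.0867
```

Call:
move_arm(
  moves=[
    [0,0,0,0,0,0],
    [0,0,0,0,0,0],
    [0,0,0,0,0,0],
    [0,0,0,0,0,0],
    [0,0,0,0,0,0],
    [0,0,0,0,0,0],
  ],
  claw=60,
  newtons=10,
)

```text
time_s: 9.8
tool_pos: [0.4392, -0.1877, 0.0166]
tool_rot: [-89.9, -0.1, -110.0]
force: [-1.2, 0.6, 6.9]
grip_width: 0.0683
```

Call:
move_arm(
  moves=[
    [0,0,0,0,0,0],
    [0,0,0,0,0,0],
    [0,0,0,0,0,0],
    [0,0,0,0,0,0],
    [0,0,0,0,-7,0],
    [0,0,0,0,-14,0],
    [0,0,0,0,-21,0],
    [0,0,0,0,-28,0],
    [0,0,0,0,-35,0],
    [0,0,0,0,-42,0],
    [0,0,0,0,-49,0],
    [0,0,0,0,-56,0],
    [0,0,0,0,-63,0],
    [0,0,0,0,-70,0],
    [0,0,0,0,-77,0],
    [0,0,0,0,-84,0],
    [0,0,0,0,-90,0],
    [0,0,0,0,-90,0],
    [0,0,0,0,-90,0],
  ],
  claw=87,
)

```text
time_s: 11.38
tool_pos: [0.4384, -0.1871, 0.0154]
tool_rot: [-90.0, 0.0, -20.2]
force: [0.5, 0.5, 0.2]
grip_width: 0.0869
```

Call:
move_arm(
  moves=[
    [0,0,0,0,0,0],
    [0,0,0,0,0,0],
    [0,0,0,0,0,0],
    [0,0,0,0,0,0],
    [0,0,0,0,0,0],
    [0,0,0,0,0,0],
    [0,0,0,0,0,0],
    [0,0,0,0,0,0],
  ],
  claw=50,
  newtons=25,
)

```text
time_s: 12.05
tool_pos: [0.4386, -0.1872, 0.0156]
tool_rot: [-90.0, -0.0, -20.0]
force: [-0.7, 0.6, 0.9]
grip_width: 0.0668
```

Call:
move_arm(
  moves=[
    [0,-10,0,0,0,0],
    [0,-30,0,0,0,0],
    [0,-70,0,0,0,0],
    [0,-110,0,0,0,0],
    [0,-140,0,0,0,0],
    [0,-160,0,0,0,0],
    [0,-160,0,0,0,0],
  ],
)

```text
time_s: 12.63
tool_pos: [0.4414, -0.1881, 0.1807]
tool_rot: [-90.2, -0.5, -20.0]
force: [0.5, -0.0, -0.6]
grip_width: 0.0659
```

```bash
python3 -c "
from h import *
y=np.radians(-20); s=np.array([.618,.131])-.07*np.array([np.cos(y),np.sin(y)])
goto(s[0],s[1],.18,-20)
"
```

```text
from [ 0.4414 -0.1881  0.1807] [-90.19  -0.47 -20.  ] t 12.63 f [ 0.5 -0.  -0.6] w 0.0659
row [-13.2   0.7 360.3] ay 0.0 rows>= 10
```

Call:
move_arm(
  moves=[
    [-13,0,360,0,0,0],
    [-13,0,360,0,0,0],
    [-13,0,360,0,0,0],
    [-13,0,360,0,0,0],
    [-13,0,360,0,0,0],
    [-13,0,360,0,0,0],
    [-13,0,360,0,0,0],
    [-13,0,360,0,0,0],
    [-13,0,360,0,0,0],
    [-13,0,360,0,0,0],
    [-13,0,360,0,0,0],
    [-13,0,360,0,0,0],
    [-13,0,360,0,0,0],
  ],
)

```text
time_s: 13.72
tool_pos: [0.5494, 0.1535, 0.175]
tool_rot: [-90.1, 0.0, -20.1]
force: [0.8, -0.4, -0.6]
grip_width: 0.0666
```

```bash
python3 -c "
from h import *
p,d,c=wshot('w6')
o=env.get_obs(); print(o['tool_pos'],o['grip_width'])
print('collar',blob('wrist',p,d,(.618,.131),.018,zt=.0035,c=c,r=.036,hsvlo=(15,120,60),hsvhi=(35,255,255)))
print('tip',blob('wrist',p,d,(.618,.131),.080,zt=.003,c=c,r=.02))
for z in (.03,.045,.06): print('mid',z,blob('wrist',p,d,(.618,.131),z,zt=.005,c=c,r=.02))
W=world('wrist',d,c); t=o['tool_pos']
m=(np.hypot(W[...,0]-t[0],W[...,1]-t[1])<.037)&(abs(W[...,2]-t[2]-.0)<.02)
q=W[m]; print(np.histogram(q[:,2]-t[2],20))
m&=abs(W[...,2]-np.percentile(q[:,2],90))<.004
print('ring',cv2.minEnclosingCircle(W[m][:,:2].astype(np.float32)))
"
```

```text
[0.54955745 0.15338793 0.17520287] 0.06668667267102933
collar [6.195e-01 1.271e-01 4.760e-02 1.780e-02 8.840e+02]
tip None
mid 0.03 [6.171e-01 1.301e-01 2.090e-02 3.050e-02 1.510e+02]
mid 0.045 [6.170e-01 1.303e-01 2.080e-02 4.510e-02 1.790e+02]
mid 0.06 [6.146e-01 1.308e-01 1.920e-02 6.020e-02 1.830e+02]
(array([  25,  197,  320,  345,  337,  286,  311,  402, 6377, 6428,  128,
        110,  124,   92,  118,  122,  137,  132,   82,   78]), array([-0.01659084, -0.01476975, -0.01294866, -0.01112757, -0.00930648,
       -0.00748539, -0.0056643 , -0.00384321, -0.00202212, -0.00020103,
        0.00162006,  0.00344115,  0.00526224,  0.00708334,  0.00890443,
        0.01072552,  0.01254661,  0.0143677 ,  0.01618879,  0.01800988,
        0.01983097]))
ring ((0.5481295585632324, 0.15385940670967102), 0.03666793927550316)
```

View pics/w6.png

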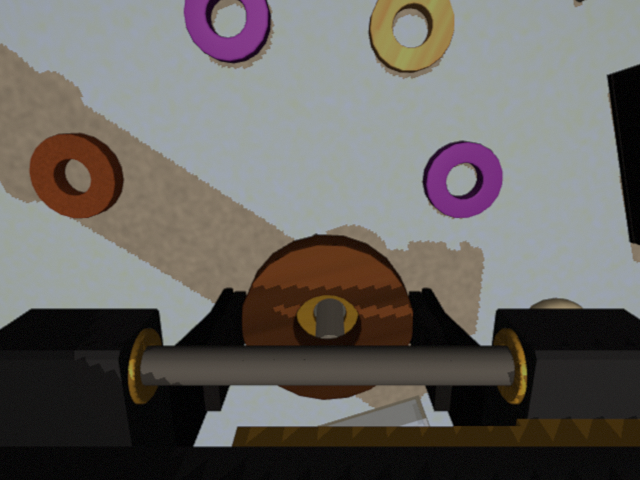

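Call:
move_arm(
  moves=[
    [145,-15,0,0,0,0],
    [145,-15,0,0,0,0],
    [145,-15,0,0,0,0],
    [145,-15,0,0,0,0],
    [145,-15,0,0,0,0],
    [145,-15,0,0,0,0],
    [145,-15,0,0,0,0],
    [145,-15,0,0,0,0],
  ],
)

```text
time_s: 14.43
tool_pos: [0.6846, 0.1063, 0.1908]
tool_rot: [-90.0, 0.0, -20.0]
force: [0.3, -0.4, -0.4]
grip_width: 0.066
```

```bash
cat > look.py <<'E'
import sys
from h import *
p,d,c=wshot(sys.argv[1])
o=env.get_obs(); print(o['tool_pos'],o['grip_width'])
print('collar',blob('wrist',p,d,(.618,.131),.018,zt=.0035,c=c,r=.036,hsvlo=(15,120,60),hsvhi=(35,255,255)))
for z in (.03,.045,.06,.08): print('post',z,blob('wrist',p,d,(.618,.131),z,zt=.004,c=c,r=.02))
W=world('wrist',d,c); t=o['tool_pos']
m=(np.hypot(W[...,0]-t[0],W[...,1]-t[1])<.042)&(abs(W[...,2]-t[2])<.003)
print('ring',cv2.minEnclosingCircle(W[m][:,:2].astype(np.float32)),np.median(W[m][:,2])-t[2])
E
python3 look.py w7
```

```text
[0.68467154 0.1063631  0.19089811] 0.06623592147012675
collar [6.191e-01 1.292e-01 5.940e-02 1.750e-02 4.200e+03]
post 0.03 None
post 0.045 None
post 0.06 None
post 0.08 [6.187e-01 1.296e-01 1.450e-02 7.900e-02 4.200e+02]
ring ((0.6796055436134338, 0.10822249203920364), 0.04104161635041237) -0.00022125721501309314
```

View pics/w7.png

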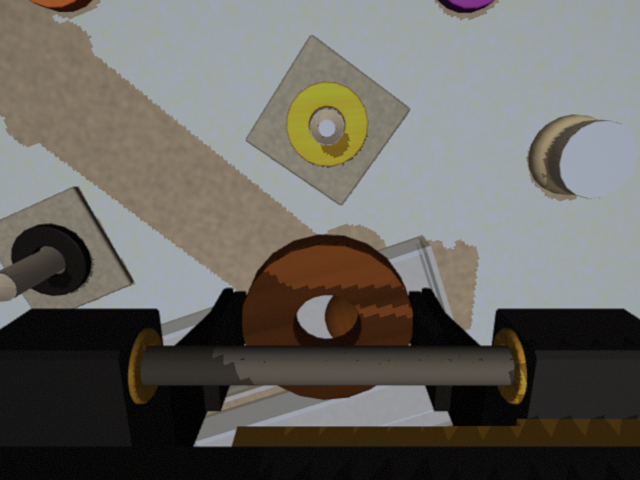

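```bash
cat > ringfit.py <<'E'
from h import *
from scipy.optimize import least_squares
def fitc(P,r):
    f=lambda q:np.hypot(P[:,0]-q[0],P[:,1]-q[1])-r
    s=least_squares(f,P.mean(0),loss='soft_l1',f_scale=.0005); return s.x,np.sqrt(np.mean(s.fun**2))
def ring(name,OD):
    p,d,c=wshot(name); o=env.get_obs(); t=o['tool_pos']
    W=world('wrist',d,c)
    m=((np.hypot(W[...,0]-t[0],W[...,1]-t[1])<OD/2+.004)&(abs(W[...,2]-t[2])<.004)).astype(np.uint8)
    m[345:]=0; 
    z=np.median(W[m>0][:,2])
    def onplane(uv):
        r=np.c_[(uv[:,0]-c['cx'])/c['fx'],(uv[:,1]-c['cy'])/c['fy'],np.ones(len(uv))]@c['R']
        C=-c['R'].T@c['t']; return (C+r*((z-C[2])/r[:,2])[:,None])[:,:2]
    # hole: not m inside region, near center
    v0,u0=np.nonzero(m); 
    cs,h=cv2.findContours(m,cv2.RETR_CCOMP,cv2.CHAIN_APPROX_NONE)
    cs=sorted(cs,key=len)[::-1]
    out=onplane(cs[0][:,0].astype(float))
    uv=cs[0][:,0]
    x=np.array([np.cos(np.radians(o['tool_rot'][2])),np.sin(np.radians(o['tool_rot'][2]))])
    zz=np.array([-x[1],x[0]])
    rr=np.hypot(*(out-t[:2]).T)
    # outer = farther than 24mm, on camera side
    rel=(out-t[:2]); inner=(rr<.019)&(uv[:,1]<342)
    outer=(rr>OD/2-.006)&((rel@x)<-.01)&(abs(rel@zz)<OD/2-.006)
    if len(cs)>1 and inner.sum()<20:
        uv=cs[1][:,0]; I=onplane(uv.astype(float)); I=I[uv[:,1]<342]
    else: I=out[inner]
    for nm,P,r in (('bore',I,.013),('outer',out[outer],OD/2)):
        q,e=fitc(P,r); dd=q-t[:2]; print(nm,len(P),'rms',round(e*1e3,2),'center',np.round(q,4),'rel tool x,z mm',np.round([dd@x*1e3,dd@zz*1e3],2))
    print('top z-tcp',round((z-t[2])*1e3,2), 'tcp',np.round(t,4))
if __name__=='__main__':
    import sys; ring(sys.argv[1],float(sys.argv[2]))
E
python3 ringfit.py w8 .068
```

```text
bore 126 rms 0.39 center [0.6851 0.1059] rel tool x,z mm [ 0.42 -0.29]
outer 169 rms 7.63 center [0.6272 0.128 ] rel tool x,z mm [-61.62   0.69]
top z-tcp -0.14 tcp [0.6848 0.1064 0.191 ]
```

```bash
python3 -c "
from h import *
goto(.6185,.1298,.12,-20)"
```

```text
from [0.6848 0.1064 0.191 ] [-9.004e+01 -2.000e-02 -1.994e+01] t 14.53 f [ 0.3  0.5 -0.5] w 0.0665
row [-70.4  71.   -0.6] ay 0.06 rows>= 4
```

Call:
move_arm(
  moves=[
    [-70,0,-0.6,0,0,0],
    [-70,0,-0.6,0,0,0],
    [-70,20,-0.6,0,0,0],
    [-70,50,-0.6,0,0,0],
    [-70,70,-0.6,0,0,0],
    [-70,70,-0.6,0,0,0],
    [-70,70,-0.6,0,0,0],
    [-70,70,-0.6,0,0,0],
  ],
)

```text
time_s: 15.2
tool_pos: [0.6203, 0.1299, 0.1221]
tool_rot: [-89.9, -0.1, -20.0]
force: [0.6, 0.3, 0.4]
grip_width: 0.0658
```

```bash
python3 -c "
from h import *
goto(.6185,.1298,.04,-20)
wshot('w9')"
```

```text
from [0.6203 0.1299 0.1221] [-89.94  -0.1  -19.99] t 15.2 f [0.6 0.3 0.4] w 0.0658
row [-1.7 82.1 -0.8] ay 0.01 rows>= 4
```

View pics/w9.png

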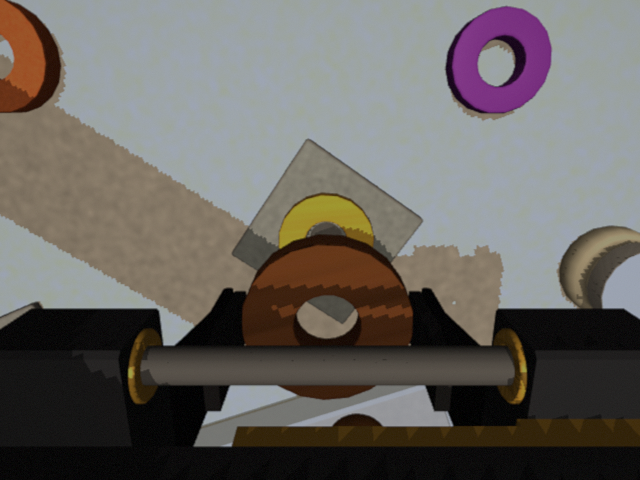

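Call:
move_arm(
  moves=[
    [0,0,0,0,0,0],
    [0,0,0,0,0,0],
    [0,0,0,0,0,0],
  ],
)

```text
time_s: 15.5
tool_pos: [0.6203, 0.1295, 0.1214]
tool_rot: [-90.0, -0.1, -20.0]
force: [-0.1, 0.2, -0.9]
grip_width: 0.0664
```

Call:
move_arm(
  moves=[
    [-1.8,10,-0.3,0,0,0],
    [-1.8,20,-0.3,0,0,0],
    [-1.8,30,-0.3,0,0,0],
    [-1.8,36,-0.3,0,0,0],
    [-1.8,42,-0.3,0,0,0],
    [-1.8,42,-0.3,0,0,0],
    [-1.8,42,-0.3,0,0,0],
  ],
)

```text
time_s: 16.08
tool_pos: [0.6178, 0.1297, 0.078]
tool_rot: [-90.0, 0.0, -20.0]
force: [0.0, 0.6, -1.2]
grip_width: 0.0663
```

Call:
move_arm(
  moves=[
    [0.6,8,0,0,0,0],
    [0.6,16,0,0,0,0],
    [0.6,24,0,0,0,0],
    [0.6,30,0,0,0,0],
    [0.6,35,0,0,0,0],
    [0.6,38,0,0,0,0],
    [0.6,38,0,0,0,0],
    [0.6,38,0,0,0,0],
  ],
)

```text
time_s: 16.75
tool_pos: [0.6186, 0.1296, 0.0404]
tool_rot: [-90.0, 0.0, -20.0]
force: [-0.0, -0.5, -1.4]
grip_width: 0.0659
```

Free of contact. Down the last ~6 mm.

Call:
move_arm(
  moves=[
    [0,2,0,0,0,0],
    [0,4,0,0,0,0],
    [0,5.5,0,0,0,0],
    [0,6.5,0,0,0,0],
    [0,6.5,0,0,0,0],
    [0,6.5,0,0,0,0],
  ],
)

```text
time_s: 17.25
tool_pos: [0.6185, 0.1294, 0.034]
tool_rot: [-90.0, 0.0, -20.0]
force: [0.4, -0.4, -0.7]
grip_width: 0.0661
```

Call:
move_arm(
  moves=[
    [0,0,0,0,0,0],
    [0,0,0,0,0,0],
    [0,0,0,0,0,0],
    [0,0,0,0,0,0],
    [0,0,0,0,0,0],
    [0,0,0,0,0,0],
  ],
  claw=87,
)

```text
time_s: 17.75
tool_pos: [0.6186, 0.1294, 0.0341]
tool_rot: [-90.0, -0.0, -20.0]
force: [0.2, 0.3, -0.1]
grip_width: 0.0863
```

Call:
move_arm(
  moves=[
    [0,-10,0,0,0,0],
    [0,-30,0,0,0,0],
    [0,-70,0,0,0,0],
    [0,-110,0,0,0,0],
    [0,-145,0,0,0,0],
    [0,-145,0,0,0,0],
    [0,-145,0,0,0,0],
  ],
)

```text
time_s: 18.33
tool_pos: [0.6199, 0.1303, 0.1824]
tool_rot: [-89.9, -0.3, -20.0]
force: [-0.0, 0.0, -1.2]
grip_width: 0.087
```

```bash
python3 -c "
from h import *
goto(.453,-.007,.17,-60)
p,d,c=wshot('w10')
print(blob('wrist',p,d,(.6185,.1297),.034,zt=.004,c=c))
print('terra',blob('wrist',p,d,(.453,-.007),.016,c=c))
p,d=read_camera('scene');cv2.imwrite('pics/s10.png',cv2.resize(p[150:330,200:480,::-1],None,fx=2.8,fy=2.8))
print(blob('scene',p,d,(.6185,.1297),.034))
"
```

```text
from [0.6199 0.1303 0.1824] [-89.87  -0.28 -20.01] t 18.33 f [-0.   0.  -1.2] w 0.087
row [-109.9   12.4 -186.1] ay 39.99 rows>= 7
[6.198e-01 1.288e-01 6.790e-02 3.360e-02 5.363e+03]
terra [ 4.544e-01 -8.000e-03  6.280e-02  1.550e-02  5.789e+03]
[6.216e-01 1.309e-01 7.200e-02 3.240e-02 3.970e+02]
```

View pics/s10.png

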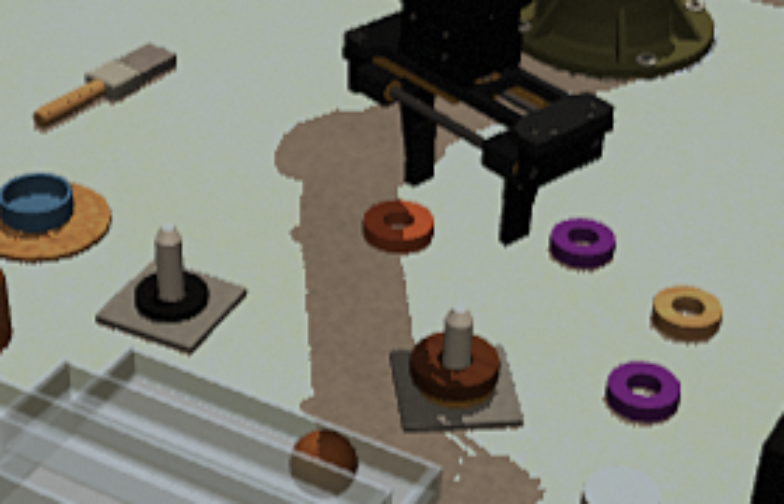

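```bash
python3 -c "
from h import *
goto(.4544,-.008,.1,-20)"
```

```text
from [0.6182 0.1291 0.1786] [-9.006e+01  2.000e-02 -2.001e+01] t 18.43 f [ 0.1  0.2 -0.9] w 0.087
row [-107.    78.6 -184.9] ay -0.01 rows>= 7
```

Call:
move_arm(
  moves=[
    [-107,20,-185,0,0,0],
    [-107,20,-185,0,0,0],
    [-107,20,-185,0,0,0],
    [-107,20,-185,0,0,0],
    [-107,30,-185,0,0,0],
    [-107,50,-185,0,0,0],
    [-107,78,-185,0,0,0],
    [-107,78,-185,0,0,0],
    [-107,78,-185,0,0,0],
    [-107,78,-185,0,0,0],
  ],
)

```text
time_s: 19.27
tool_pos: [0.4551, -0.0065, 0.1015]
tool_rot: [-89.9, 0.1, -19.9]
force: [0.2, -0.3, 0.2]
grip_width: 0.0866
```

```bash
python3 -c "
from h import *
p,d,c=wshot('w11')
b=blob('wrist',p,d,(.4544,-.008),.016,c=c);print('terra',b)
goto(b[0],b[1],.0155,-20)"
```

```text
terra [ 4.540e-01 -8.300e-03  6.230e-02  1.560e-02  6.942e+03]
from [ 0.4557 -0.0064  0.1019] [-8.989e+01 -2.000e-02 -1.988e+01] t 19.32 f [0.1 1.1 0.1] w 0.0871
row [-1.  86.4 -2.3] ay 0.12 rows>= 4
```

Call:
move_arm(
  moves=[
    [-1,30,-2,0,0,0],
    [-1,55,-2,0,0,0],
    [-1,75,-2,0,0,0],
    [-1,82,-2,0,0,0],
    [-1,85.5,-2,0,0,0],
    [-1,85.5,-2,0,0,0],
    [-1,85.5,-2,0,0,0],
  ],
)

```text
time_s: 19.9
tool_pos: [0.4544, -0.0089, 0.0168]
tool_rot: [-90.0, -0.1, -20.0]
force: [0.7, -0.4, 0.7]
grip_width: 0.0872
```

Call:
move_arm(
  moves=[
    [0,0,0,0,0,0],
    [0,0,0,0,0,0],
    [0,0,0,0,0,0],
    [0,0,0,0,0,0],
    [0,0,0,0,0,0],
    [0,0,0,0,0,0],
    [0,0,0,0,0,0],
  ],
  claw=54,
  newtons=10,
)

```text
time_s: 20.48
tool_pos: [0.4534, -0.0094, 0.0158]
tool_rot: [-90.0, -0.0, -20.0]
force: [-0.4, -0.9, 3.1]
grip_width: 0.0613
```

Call:
move_arm(
  moves=[
    [0,0,0,0,0,0],
    [0,0,0,0,0,0],
    [0,0,0,0,0,0],
    [0,0,0,0,0,0],
    [0,0,0,0,7,0],
    [0,0,0,0,14,0],
    [0,0,0,0,21,0],
    [0,0,0,0,28,0],
    [0,0,0,0,35,0],
    [0,0,0,0,42,0],
    [0,0,0,0,49,0],
    [0,0,0,0,56,0],
    [0,0,0,0,63,0],
    [0,0,0,0,70,0],
    [0,0,0,0,77,0],
    [0,0,0,0,84,0],
    [0,0,0,0,90,0],
    [0,0,0,0,90,0],
    [0,0,0,0,90,0],
  ],
  claw=87,
)

```text
time_s: 22.07
tool_pos: [0.453, -0.0092, 0.0155]
tool_rot: [-90.0, -0.0, -109.8]
force: [0.7, 0.1, -0.3]
grip_width: 0.0869
```

Call:
move_arm(
  moves=[
    [0,0,0,0,0,0],
    [0,0,0,0,0,0],
    [0,0,0,0,0,0],
    [0,0,0,0,0,0],
    [0,0,0,0,0,0],
    [0,0,0,0,0,0],
    [0,0,0,0,0,0],
    [0,0,0,0,0,0],
  ],
  claw=45,
  newtons=25,
)

```text
time_s: 22.73
tool_pos: [0.4531, -0.0093, 0.0155]
tool_rot: [-90.0, -0.0, -110.0]
force: [0.6, 0.2, 0.2]
grip_width: 0.0617
```

Call:
move_arm(
  moves=[
    [0,-10,0,0,0,0],
    [0,-30,0,0,0,0],
    [0,-70,0,0,0,0],
    [0,-110,0,0,0,0],
    [0,-140,0,0,0,0],
    [0,-140,0,0,0,0],
    [0,-140,0,0,0,0],
  ],
)

```text
time_s: 23.32
tool_pos: [0.4545, -0.0095, 0.1578]
tool_rot: [-89.7, -0.0, -110.0]
force: [0.6, -0.3, -1.1]
grip_width: 0.0612
```

```bash
python3 ringfit.py w12 .062; python3 -c "
from h import *
goto(.6185,.1295,.155,-110)"
```

```text
bore 141 rms 0.86 center [ 0.4556 -0.0092] rel tool x,z mm [-1.04  2.31]
outer 148 rms 0.3 center [ 0.4559 -0.0091] rel tool x,z mm [-1.28  2.52]
top z-tcp 1.65 tcp [ 0.4531 -0.0094  0.1561]
from [ 0.4531 -0.0094  0.1561] [-8.9920e+01 -5.0000e-02 -1.1001e+02] t 23.37 f [-0.8  0.2 -1.2] w 0.0614
row [-187.1    1.1  107.8] ay -0.01 rows>= 7
```

View pics/w12.png

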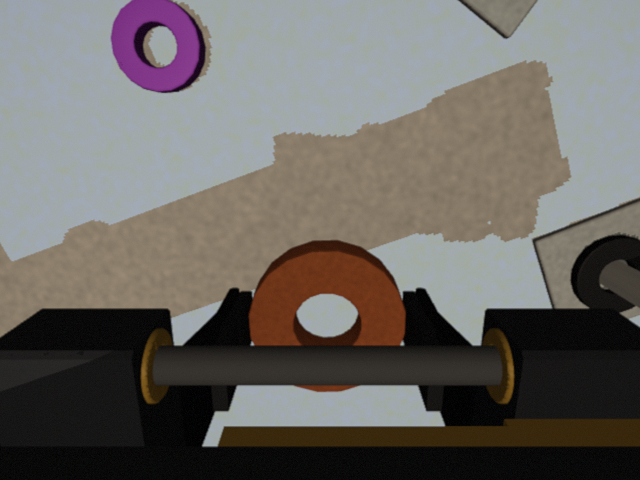

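Call:
move_arm(
  moves=[
    [-187,0,108,0,0,0],
    [-187,0,108,0,0,0],
    [-187,0,108,0,0,0],
    [-187,0,108,0,0,0],
    [-187,0,108,0,0,0],
    [-187,0,108,0,0,0],
    [-187,0,108,0,0,0],
    [-187,0,108,0,0,0],
    [-187,0,108,0,0,0],
    [-187,0,108,0,0,0],
    [-187,0,108,0,0,0],
    [-187,0,108,0,0,0],
  ],
)

```text
time_s: 24.37
tool_pos: [0.6183, 0.1281, 0.156]
tool_rot: [-89.9, -0.1, -110.1]
force: [-0.5, -0.2, 0.4]
grip_width: 0.0614
```

```bash
python3 ringfit.py w13 .062; python3 -c "
from h import *
goto(.6185,.1295,.09,-110)"
```

```text
bore 134 rms 0.44 center [0.6195 0.1282] rel tool x,z mm [-0.2   1.05]
outer 154 rms 0.27 center [0.6195 0.1279] rel tool x,z mm [0.01 1.12]
top z-tcp -0.15 tcp [0.6184 0.1283 0.156 ]
from [0.6184 0.1283 0.156 ] [-8.9940e+01 -4.0000e-02 -1.1008e+02] t 24.42 f [ 0.8 -0.5 -1.1] w 0.0615
row [-1.1 66.  -0.3] ay -0.08 rows>= 3
```

Call:
move_arm(
  moves=[
    [-1.1,15,-0.4,0,0,0],
    [-1.1,30,-0.4,0,0,0],
    [-1.1,45,-0.4,0,0,0],
    [-1.1,55,-0.4,0,0,0],
    [-1.1,63,-0.4,0,0,0],
    [-1.1,70,-0.4,0,0,0],
    [-1.1,76,-0.4,0,0,0],
    [-1.1,76,-0.4,0,0,0],
    [-1.1,76,-0.4,0,0,0],
  ],
)

```text
time_s: 25.17
tool_pos: [0.6186, 0.1308, 0.0794]
tool_rot: [-90.0, 0.0, -110.0]
force: [-0.2, 0.2, -0.6]
grip_width: 0.0618
```

Call:
move_arm(
  moves=[
    [1.2,5,0,0,0,0],
    [1.2,10,0,0,0,0],
    [1.2,16,0,0,0,0],
    [1.2,21,0,0,0,0],
    [1.2,25,0,0,0,0],
    [1.2,27,0,0,0,0],
    [1.2,29,0,0,0,0],
    [1.2,29,0,0,0,0],
    [1.2,29,0,0,0,0],
  ],
)

```text
time_s: 25.92
tool_pos: [0.6182, 0.1296, 0.0505]
tool_rot: [-90.0, -0.0, -110.0]
force: [-0.9, -0.2, 0.2]
grip_width: 0.0616
```

Call:
move_arm(
  moves=[
    [0,0.5,0,0,0,0],
    [0,1,0,0,0,0],
    [0,1,0,0,0,0],
  ],
)

```text
time_s: 26.17
tool_pos: [0.6182, 0.1295, 0.0496]
tool_rot: [-90.0, -0.0, -110.0]
force: [-0.2, -1.0, -1.2]
grip_width: 0.0612
```

Call:
move_arm(
  moves=[
    [0,0,0,0,0,0],
    [0,0,0,0,0,0],
    [0,0,0,0,0,0],
    [0,0,0,0,0,0],
    [0,0,0,0,0,0],
    [0,0,0,0,0,0],
  ],
  claw=87,
)

```text
time_s: 26.67
tool_pos: [0.6182, 0.1295, 0.0496]
tool_rot: [-90.0, -0.0, -110.0]
force: [-0.1, 0.1, 0.3]
grip_width: 0.0854
```

Call:
move_arm(
  moves=[
    [0,-10,0,0,0,0],
    [0,-30,0,0,0,0],
    [0,-70,0,0,0,0],
    [0,-110,0,0,0,0],
    [0,-130,0,0,0,0],
    [0,-130,0,0,0,0],
    [0,-130,0,0,0,0],
  ],
)

```text
time_s: 27.25
tool_pos: [0.6191, 0.13, 0.1819]
tool_rot: [-89.8, 0.1, -110.0]
force: [-0.1, -0.2, -0.4]
grip_width: 0.0869
```

```bash
python3 -c "
from h import *
p,d,c=wshot('w14')
print(blob('wrist',p,d,(.6185,.1297),.05,zt=.004,c=c))
print('cedar w',blob('wrist',p,d,(.443,.251),.016,c=c))
p,d=read_camera('top');print('cedar top',blob('top',p,d,(.441,.252),.016));cv2.imwrite('pics/t14.png',p[140:380,160:560,::-1])
goto(.443,.251,.12,-110)
"
```

```text
[6.194e-01 1.287e-01 6.220e-02 4.950e-02 4.913e+03]
cedar w [4.445e-01 2.504e-01 5.710e-02 1.510e-02 3.871e+03]
cedar top [4.405e-01 2.520e-01 5.620e-02 1.620e-02 3.150e+02]
from [0.6176 0.1291 0.1789] [-9.0050e+01 -6.0000e-02 -1.1001e+02] t 27.35 f [ 0.1 -1.  -1.1] w 0.0874
row [ -54.8   58.9 -205.8] ay -0.01 rows>= 7
```

View pics/w14.png

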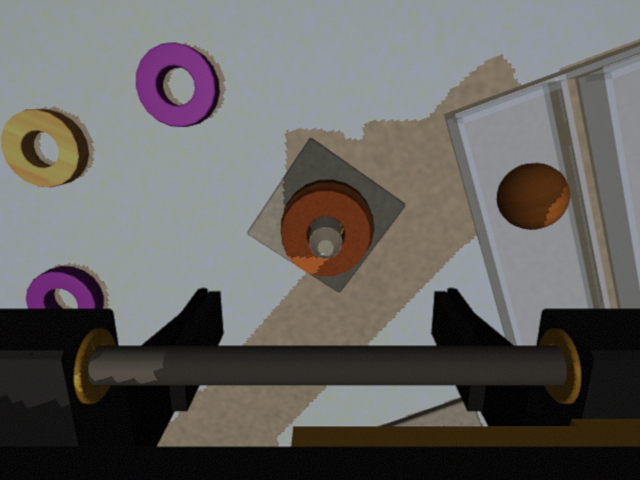

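View pics/t14.png

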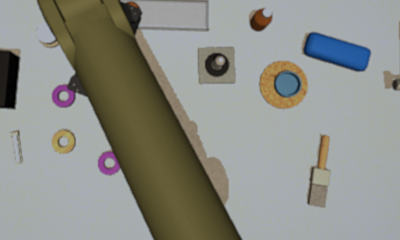

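Call:
move_arm(
  moves=[
    [-55,20,-205,0,0,0],
    [-55,20,-205,0,0,0],
    [-55,20,-205,0,0,0],
    [-55,20,-205,0,0,0],
    [-55,20,-205,0,0,0],
    [-55,59,-205,0,0,0],
    [-55,59,-205,0,0,0],
    [-55,59,-205,0,0,0],
    [-55,59,-205,0,0,0],
    [-55,59,-205,0,0,0],
    [-55,59,-205,0,0,0],
  ],
)

```text
time_s: 28.27
tool_pos: [0.446, 0.251, 0.1215]
tool_rot: [-90.0, 0.1, -110.1]
force: [-0.7, 0.3, -0.7]
grip_width: 0.0873
```

```bash
python3 -c "
from h import *
p,d,c=wshot('w15')
b=blob('wrist',p,d,(.4445,.2505),.016,c=c);print(b)
goto(b[0],b[1],.0155,-110)"
```

```text
[4.443e-01 2.510e-01 5.600e-02 1.550e-02 4.652e+03]
from [0.4457 0.2511 0.1214] [-8.9960e+01  7.0000e-02 -1.1012e+02] t 28.32 f [-0.5  0.2  1.4] w 0.0871
row [  0.6 105.9  -1.3] ay -0.12 rows>= 4
```

View pics/w15.png

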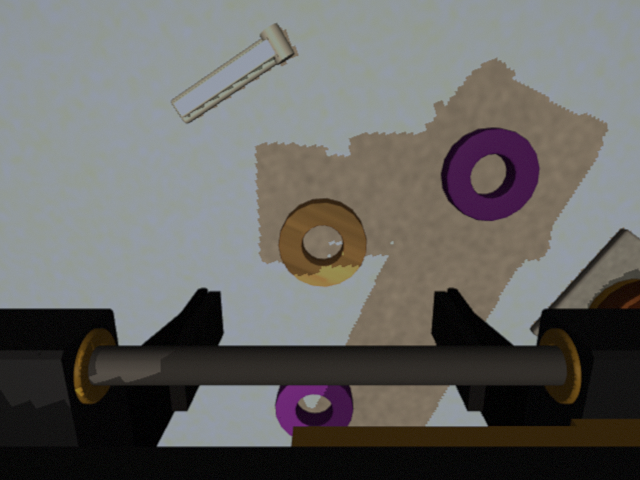

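Call:
move_arm(
  moves=[
    [0.6,35,-1,0,0,0],
    [0.6,70,-1,0,0,0],
    [0.6,90,-1,0,0,0],
    [0.6,100,-1,0,0,0],
    [0.6,105,-1,0,0,0],
    [0.6,105,-1,0,0,0],
    [0.6,105,-1,0,0,0],
  ],
)

```text
time_s: 28.9
tool_pos: [0.4443, 0.2517, 0.0167]
tool_rot: [-89.9, 0.1, -110.0]
force: [0.5, 1.5, 1.0]
grip_width: 0.0871
```

Call:
move_arm(
  moves=[
    [0,0,0,0,0,0],
    [0,0,0,0,0,0],
    [0,0,0,0,0,0],
    [0,0,0,0,0,0],
    [0,0,0,0,0,0],
    [0,0,0,0,0,0],
    [0,0,0,0,0,0],
    [0,0,0,0,0,0],
  ],
  claw=48,
  newtons=10,
)

```text
time_s: 29.57
tool_pos: [0.4433, 0.2511, 0.0157]
tool_rot: [-90.0, -0.0, -110.0]
force: [0.4, -0.9, 2.7]
grip_width: 0.0558
```

Call:
move_arm(
  moves=[
    [0,0,0,0,0,0],
    [0,0,0,0,0,0],
    [0,0,0,0,0,0],
    [0,0,0,0,0,0],
    [0,0,0,0,-7,0],
    [0,0,0,0,-14,0],
    [0,0,0,0,-21,0],
    [0,0,0,0,-28,0],
    [0,0,0,0,-35,0],
    [0,0,0,0,-42,0],
    [0,0,0,0,-49,0],
    [0,0,0,0,-56,0],
    [0,0,0,0,-63,0],
    [0,0,0,0,-70,0],
    [0,0,0,0,-77,0],
    [0,0,0,0,-84,0],
    [0,0,0,0,-90,0],
    [0,0,0,0,-90,0],
    [0,0,0,0,-90,0],
  ],
  claw=85,
)

```text
time_s: 31.15
tool_pos: [0.4431, 0.2511, 0.0153]
tool_rot: [-90.0, 0.0, -20.2]
force: [0.4, 0.2, 0.1]
grip_width: 0.0852
```

Call:
move_arm(
  moves=[
    [0,0,0,0,0,0],
    [0,0,0,0,0,0],
    [0,0,0,0,0,0],
    [0,0,0,0,0,0],
    [0,0,0,0,0,0],
    [0,0,0,0,0,0],
    [0,0,0,0,0,0],
    [0,0,0,0,0,0],
    [0,0,0,0,0,0],
  ],
  claw=40,
  newtons=25,
)

```text
time_s: 31.9
tool_pos: [0.4433, 0.2511, 0.0156]
tool_rot: [-90.0, -0.0, -20.0]
force: [-0.6, -0.4, 1.1]
grip_width: 0.0555
```

Call:
move_arm(
  moves=[
    [0,-10,0,0,0,0],
    [0,-30,0,0,0,0],
    [0,-70,0,0,0,0],
    [0,-110,0,0,0,0],
    [0,-140,0,0,0,0],
    [0,-140,0,0,0,0],
    [0,-140,0,0,0,0],
    [0,-140,0,0,0,0],
  ],
)

```text
time_s: 32.57
tool_pos: [0.443, 0.2505, 0.1552]
tool_rot: [-90.1, -0.0, -20.0]
force: [-0.0, -0.4, -0.1]
grip_width: 0.0554
```

```bash
python3 ringfit.py w16 .056; python3 -c "
from h import *
goto(.6183,.1295,.155,-20)"
```

```text
bore 133 rms 0.54 center [0.4427 0.2504] rel tool x,z mm [0.18 0.02]
outer 129 rms 5.58 center [0.3954 0.2701] rel tool x,z mm [-50.99   2.37]
top z-tcp 0.59 tcp [0.4425 0.2504 0.1546]
from [0.4425 0.2504 0.1546] [-9.010e+01  6.000e-02 -2.001e+01] t 32.62 f [ 0.3 -0.6 -0.6] w 0.0554
row [206.5  -0.4 -53.5] ay -0.01 rows>= 7
```

View pics/w16.png

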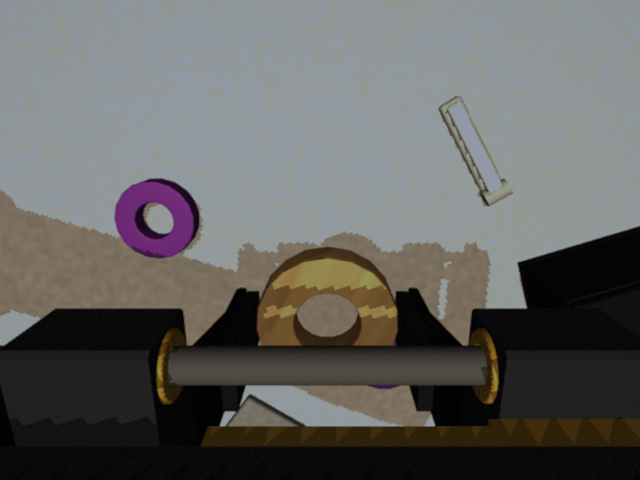

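Cedar held and centred. To the post.

Call:
move_arm(
  moves=[
    [206,0,-53.5,0,0,0],
    [206,0,-53.5,0,0,0],
    [206,0,-53.5,0,0,0],
    [206,0,-53.5,0,0,0],
    [206,0,-53.5,0,0,0],
    [206,0,-53.5,0,0,0],
    [206,0,-53.5,0,0,0],
    [206,0,-53.5,0,0,0],
    [206,0,-53.5,0,0,0],
    [206,0,-53.5,0,0,0],
    [206,0,-53.5,0,0,0],
    [206,0,-53.5,0,0,0],
  ],
)

```text
time_s: 33.62
tool_pos: [0.6178, 0.1311, 0.1558]
tool_rot: [-90.0, -0.0, -19.9]
force: [-0.6, 0.7, -0.3]
grip_width: 0.0557
```

```bash
python3 ringfit.py w17 .056; python3 -c "
from h import *
goto(.6183,.1295,.085,-20)"
```

```text
bore 135 rms 0.43 center [0.6176 0.1309] rel tool x,z mm [-0.47 -0.12]
outer 132 rms 0.27 center [0.6178 0.1308] rel tool x,z mm [-0.21 -0.15]
top z-tcp -0.14 tcp [0.618  0.1308 0.1558]
from [0.618  0.1308 0.1558] [-9.003e+01 -3.000e-02 -1.995e+01] t 33.67 f [-0.1 -0.9 -0.4] w 0.0558
row [ 0.7 70.8 -1.2] ay 0.05 rows>= 3
```

Call:
move_arm(
  moves=[
    [0.8,15,-1.2,0,0,0],
    [0.8,30,-1.2,0,0,0],
    [0.8,45,-1.2,0,0,0],
    [0.8,55,-1.2,0,0,0],
    [0.8,62,-1.2,0,0,0],
    [0.8,69,-1.2,0,0,0],
    [0.8,76,-1.2,0,0,0],
    [0.8,76,-1.2,0,0,0],
    [0.8,76,-1.2,0,0,0],
  ],
)

```text
time_s: 34.42
tool_pos: [0.6188, 0.1291, 0.0794]
tool_rot: [-90.0, 0.0, -20.0]
force: [0.5, -0.8, -0.1]
grip_width: 0.0555
```

Call:
move_arm(
  moves=[
    [-0.4,4,0.3,0,0,0],
    [-0.4,8,0.3,0,0,0],
    [-0.4,11,0.3,0,0,0],
    [-0.4,13,0.3,0,0,0],
    [-0.4,14,0.3,0,0,0],
    [-0.4,14,0.3,0,0,0],
    [-0.4,14,0.3,0,0,0],
  ],
)

```text
time_s: 35.0
tool_pos: [0.6186, 0.1294, 0.0656]
tool_rot: [-90.0, -0.0, -20.0]
force: [-1.0, -0.9, -0.2]
grip_width: 0.0555
```

Call:
move_arm(
  moves=[
    [0,0,0,0,0,0],
    [0,0,0,0,0,0],
    [0,0,0,0,0,0],
    [0,0,0,0,0,0],
    [0,0,0,0,0,0],
    [0,0,0,0,0,0],
    [0,0,0,0,0,0],
  ],
  claw=87,
)

```text
time_s: 35.58
tool_pos: [0.6186, 0.1293, 0.0655]
tool_rot: [-90.0, -0.0, -20.0]
force: [0.3, 0.9, -0.6]
grip_width: 0.0858
```

Call:
move_arm(
  moves=[
    [0,-10,0,0,0,0],
    [0,-30,0,0,0,0],
    [0,-70,0,0,0,0],
    [0,-110,0,0,0,0],
    [0,-130,0,0,0,0],
    [0,-130,0,0,0,0],
    [80,-130,0,0,0,0],
    [80,-130,0,0,0,0],
    [80,-130,0,0,0,0],
    [80,-130,0,0,0,0],
  ],
)

```text
time_s: 36.42
tool_pos: [0.6949, 0.1001, 0.1939]
tool_rot: [-90.0, 0.1, -20.2]
force: [-0.3, 1.5, 0.1]
grip_width: 0.0869
```

```bash
python3 -c "
from h import *
p,d,c=wshot('w18')
print(blob('wrist',p,d,(.6185,.1297),.066,zt=.004,c=c))
print('dish',env.get_obs()['tool_pos'])
p,d=read_camera('scene');cv2.imwrite('pics/s18.png',cv2.resize(p[150:330,200:480,::-1],None,fx=2.8,fy=2.8))
print(blob('scene',p,d,(.6185,.1297),.066,zt=.005))
p,d=read_camera('top');print(blob('top',p,d,(.595,-.284),.03));cv2.imwrite('pics/t18.png',p[:,:,::-1])
"
```

```text
[6.194e-01 1.287e-01 5.600e-02 6.550e-02 5.169e+03]
dish [0.69355221 0.10193057 0.19449102]
[6.197e-01 1.294e-01 5.860e-02 6.430e-02 3.070e+02]
[ 5.943e-01 -2.868e-01  6.480e-02  2.940e-02  1.260e+02]
```

View pics/w18.png

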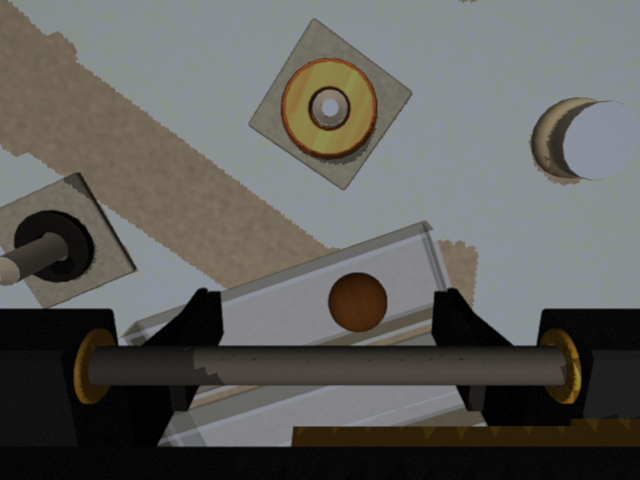

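View pics/s18.png

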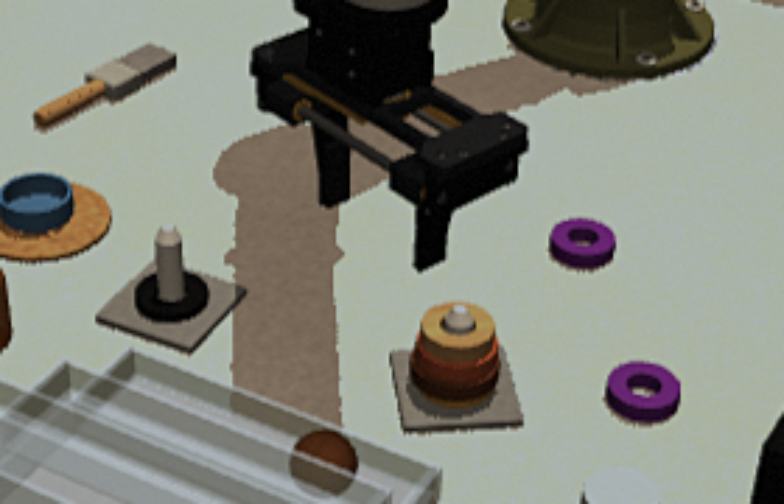

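View pics/t18.png

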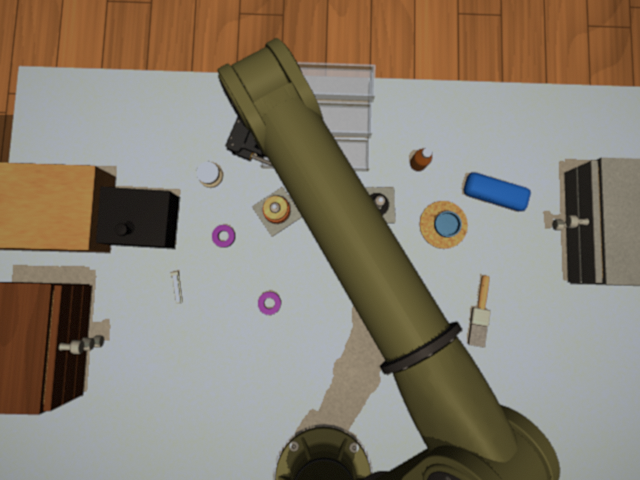

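```bash
python3 -c "
from h import *
print(env.get_obs()['joint_velocities'].round(2)); print(job.sign_off())"
```

```text
[ 0.03 -0.79 -0.46  0.42  0.22  0.02  0.1 ]
the job is handed in; nothing more can be done
None
```

The tower is rebuilt on the brass-collar stand, and I handed the job in after about 36 s of robot time. I first moved the blue dish off the terracotta ring and stood it right way up on the cork pad. Then I threaded walnut, terracotta and pale cedar down over the post, in that order. I found no white ring in any view, and the dish had been resting directly on the terracotta, so I took it to be absent. The two purple look-alike rings were left alone.

What the last checks showed:
- **Tower:** Each ring's top face measured about 34, 50 and 66 mm as it was stacked, which is the height for all three lying flat on the collar. They sit centred on the post, and I saw no contact force while threading.
- **Dish:** It sits on the pad with about 23 mm to spare at the nearest edge, and the last top picture still shows it wholly on.
- **Rest of the shelf:** The final pictures show the black-collar stand and the other things in view where they were. The arm was clear of everything at hand-in.
- **Disagreement:** The three cameras differed by up to about 4 mm in x. I trusted the wrist camera, and the rings went on without contact. No check failed.

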